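# Bolt the job carrier into the marking jig

## Robot

A 6-joint arm with a two-finger parallel gripper is mounted at the origin on the work surface. World frame = base frame: x ahead of the robot, y to its left, z up, the work surface at z = 0. Lengths are in m, angles in rad, forces in N, time in s.
With the tool pointing down it reaches from about 0.25 to 0.8 m from the base axis. Payload 3.9 kg.
Tool frame: the origin (TCP) lies on the centre line of the jaws, within the pads' length; the fingertips stand 19 mm ahead of it and the grasp point (between the pads) is the TCP; z points along the fingers, y is the direction in which the jaws open and shut (so a half turn about z gives the same grasp; the last joint's range is limited). The gripper opens to 85 mm and grips with 20 to 120 N. Pads are 22 mm wide; open, the fingers measure 114 mm over their backs; the gripper's body (76 mm by 85 mm) begins 54 mm behind the grasp point. The pads swing forward as they close: fully open they stand 13 mm farther back than shut.
Start: joints at [1.305, 0.26, -0.138, 1.173, 0, 1.571], TCP at [0.138, 0.507, 0.218] pointing down, gripper open.
Joint ranges: [-2.78, 2.78], [-0.83, 1.72], [-1.28, 1.37], [-1.9, 2.12], [-1.57, 1.48], [-3.14, 3.14]. Speed limits (rad/s): [2.57, 2.57, 3.14, 3.14, 3.14, 3.14].

## Interface

Orientations are given as [roll, pitch, yaw] about the fixed x, y, z axes, in that order (R = Rz(yaw) Ry(pitch) Rx(roll)).
In Python, from plant import observe, viewer, robot gives the robot as it stands. The module is installed in compiled form; this text tells all that it offers.
- The arm moves only by the tool step_arm, never from a script. Its arguments are lists of equal length, an entry for each row: "travel": the shift along the world's x, y, z in cm, a list of three; "twist": the turn about the world's z in degrees. A call has exactly 8 rows; each row is the pose to reach, as a shift and turn from the pose measured when the call began; what a row does not reach only later rows make up. A row lasts 1/10 s, in which the tool goes at most 50 mm and 8.59 degrees, less where a joint would pass 70% of its speed; a pose out of reach is approached as far as the arm can. A call with a gripper value outside its range is refused whole. "fingers" is the closure, from -1 (fully open) to 1 (shut), set as the call begins (left out, the last holds). The fingers move at their own pace and stop on an object; "newtons" is the grip in N (left out, the last holds). Time passes only in rows, so rows that repeat a pose let the fingers close, or fill a call up. It gives the time, the measured TCP pose, the force and the opening at its end, in the units of the state.
- observe(): the state, without advancing time (a new reading comes with each control period).
- viewer.snapshot(name): name is "scene" or "top"; returns a dict with "frame" (480x640x3 uint8, red, green, blue), "intrinsics" (3x3 intrinsics, pixels), "pose" (4x4, takes a point from camera to world coordinates). Camera axes: x right, y down, z forward; pixel columns grow to the right and rows downward; lengths in m; the calibration is good to about 2 mm. A picture is of the moment at which its call begins. There is no depth.
- robot.finish_job(): hands the job in, once; it reports no verdict.
The state is a dict: "clock": time; "q": joint angles; "joint_vel": joint speeds; "joint_efforts": joint torques, N m; "tool_pos": TCP position; "tcp_rot": TCP orientation; "wrist_force": force on the tool from outside, world axes, zero at the start; "torque": the same for the moment, N m; "width": finger opening in m.
Only numpy, scipy, OpenCV 4.12 (cv2) and the standard library are available. Lean on these libraries where they do the work, as an engineer would, in place of code of your own. Each camera call takes 0.05 s, during which the arm holds its last target.

## Task

Lock the loaded carrier into the laser marking jig: press the yellow spring catch bar down with one fingertip and, keeping it down, push the orange tab of the bolt away with the other fingertip until the bolt is fully home under the red keeper. Only then let the catch spring back up by itself, and move clear. Press and push only: lift nothing, and leave the carrier and the things standing around the jig where they are.

Things in the scene. Friction and masses are not known exactly. Their poses are not given: they have to be found in the camera images.
- jig: Jig: aluminium plate 330 x 190 x 10 mm fixed on the table. Origin on the table (z = 0), between catch bar and bolt; x = the way the bolt slides home (away from the robot), y left, z up; plate x -90 to 240, y -95 to 95 mm. Between bar and bolt, and 70 mm behind the tab (-x), nothing is over 32 mm high. Along the bolt ahead of the tab: a strap 37 mm and, at x over 105 mm, the red keeper 43 mm high.
- catch (a joint): Travel of the yellow catch bar, m: 0 up, 0.010 fully down. Moves straight down; the spring takes about 2.5 N to start and 6 N at the bottom, and lifts it when let go. Its tooth blocks the bolt until past 0.005: hold it at 0.007 or more while the bolt slides. The bolt has notches at 0, 0.020 and 0.040 of its travel: let go early, the catch springs into the middle one and stops the bolt.
- bar (a point): Centre of the flat top of the yellow catch bar: 120 mm long (jig x -75 to 45 mm), 26 mm wide (jig y 18 to 44 mm), 8 mm thick, its top 50 mm above the table when up, 40 mm when pressed fully down. A fingertip can slide along it while pressing. Axes as the jig's.
- bolt (a joint): Travel of the bolt, m, along jig x: about 0 drawn back (start), 0.040 fully home at its stop. It slides with 2 to 3 N of friction and stays where it is left.
- tab (a point): Middle of the top edge of the near (jig -x) face of the bolt's orange tab, the face to push. The tab is upright, 12 mm thick (x), 28 mm wide (jig y -45 to -17 mm), 29 to 71 mm above the table; near face at jig x = -26 mm plus the bolt's travel. Tab and bar centre lines are 62 mm apart: a half-open gripper over the jig's x axis, fingers side by side across it, has a fingertip at each.
- carrier: The loose aluminium carrier plate, 120 x 150 x 6 mm, 0.8 kg, with two dark steel blanks and the red keeper bridge on it, lying between blue rails at the far end of the jig. Origin under its centre, axes as the jig's. Its red keeper, into which the bolt's nose runs, needs no touching.
- cleaner: A white bottle, 44 mm across and about 105 mm tall, standing beside the jig. Origin under its centre. Leave alone.
- cup: A grey cup, 60 mm across and 70 mm tall, standing beside the jig. Origin under its centre. Leave alone.
- driver: A screwdriver with a red handle, 170 mm long, lying right of the jig. Leave alone.
- block: A brass block, 45 x 30 x 20 mm, lying left of the jig. Origin under its centre. Leave alone.

How it is judged:
On the way, in this order (a step that is already met when the one before it is completed fails the run):
1. a fingertip holds the catch bar down while the bolt is still drawn back (value of joint catch above 0.0055 m and value of joint bolt below 0.005 m and contact force between the fingers and catch above 0.5 N), for 0.1 s.
2. with the catch still held down by a fingertip, the bolt is on its way, pushed by a finger (value of joint catch above 0.004 m and value of joint bolt above 0.012 m and contact force between the fingers and catch above 0.5 N and contact force between the fingers and bolt above 0.3 N).
3. the bolt is home with the catch still held down by a fingertip (value of joint bolt above 0.0375 m and value of joint catch above 0.004 m and contact force between the fingers and catch above 0.5 N), for 0.1 s.
At the end, for the whole second after the job is handed in: The bolt is home (within 2.5 mm of its stop), the catch has sprung back up (within 2 mm of its top), the carrier is within 8 mm and the bottle, cup, screwdriver and block within 20 mm of where they were (value of joint bolt above 0.0375 m and value of joint catch below 0.002 m and distance of carrier from where it was at the start of the episode below 0.008 m and distance of each of cleaner, cup, driver, block from where it was at the start of the episode below 0.02 m); the robot touches nothing.
It fails at once if the catch comes up while the bolt is part way (value of joint bolt between 0.007 and 0.033 m and value of joint catch below 0.003 m).
It fails at once if the carrier is lifted or pushed about (distance of carrier from where it was at the start of the episode above 0.012 m).
It fails at once if the bottle, cup, screwdriver or block is moved or lifted (distance of any of cleaner, cup, driver, block from where it was at the start of the episode above 0.03 m).
It also fails if it takes over 32 s, if anything falls off the work surface, if the arm or the gripper's body presses on something with over 40 N, if the wrist force passes 120 N, or if a joint passes its speed limit or range.

## Working session

There is one attempt and no reset: what is moved stays moved. The work goes in short steps, Python scripts to look and compute and a tool call to move; the robot and the scene stay as the last step left them, time stands still between calls to the robot, and variables do not carry over. Pictures are saved under pics/ and viewed, and the job is handed in when it is done.

Besides the shell and the picture viewer there is one more tool, called after "Request:" by a JSON object that holds its "op" and its "data", one argument or row to a line. step_arm: Moves the arm, as the interface text tells. Its arguments: {"type":"object","properties":{"travel":{"type":"array","items":{"type":"array","items":{"type":"number"}}},"twist":{"type":"array","items":{"type":"number"}},"fingers":{"type":"number"},"newtons":{"type":"number"}},"required":["travel","twist"]}

```bash
mkdir -p pics
python3 - <<'E'
from plant import observe, viewer, robot
import cv2,numpy as np,pickle
o=observe();print(o)
for n in("scene","top"):
    s=viewer.snapshot(n);cv2.imwrite(f"pics/{n}0.png",s["frame"][:,:,::-1]);pickle.dump(s,open(f"{n}0.pkl","wb"));print(s["intrinsics"],s["pose"])
E
```

```text
{'clock': 0.0, 'q': array([ 1.30502991e+00,  2.60667149e-01, -1.39397141e-01,  1.17269895e+00,
       -3.09962218e-05,  1.57081856e+00]), 'joint_vel': array([-8.51819160e-04, -6.22713077e-04,  7.01566818e-04,  4.93703443e-04,
        7.48185109e-04, -6.22050541e-05]), 'joint_efforts': array([-7.73731572e-04, -4.05683184e+01,  2.53920221e+01,  1.89409166e-02,
        9.56037638e-05, -4.27727485e-06]), 'tool_pos': array([0.13771139, 0.50587015, 0.21756316]), 'tcp_rot': array([-3.13962574e+00,  3.10398888e-05,  2.87580407e+00]), 'wrist_force': array([0.68046859, 0.6299534 , 0.44339025]), 'torque': array([-0.00712471, -0.00212952, -0.02424648]), 'width': 0.08551128851482952}
[[437.95846782   0.         317.08516799]
 [  0.         437.95846782 234.55895464]
 [  0.           0.           1.        ]] [[ 7.81483411e-01  5.23237021e-01 -3.39862763e-01  8.22649766e-01]
 [ 6.23925778e-01 -6.54888270e-01  4.26424645e-01 -2.52606294e-01]
 [ 5.49024287e-04 -5.45292925e-01 -8.38245385e-01  6.44722163e-01]
 [ 0.00000000e+00  0.00000000e+00  0.00000000e+00  1.00000000e+00]]
[[524.08147533   0.         320.16948197]
 [  0.         524.08147533 241.51327432]
 [  0.           0.           1.        ]] [[-1.81688148e-03 -9.82971434e-01  1.83749446e-01  4.04596364e-01]
 [-9.99893729e-01 -8.72149428e-04 -1.45523507e-02  6.94388457e-02]
 [ 1.44648020e-02 -1.83756358e-01 -9.82865388e-01  1.08546072e+00]
 [ 0.00000000e+00  0.00000000e+00  0.00000000e+00  1.00000000e+00]]
```

View pics/scene0.png

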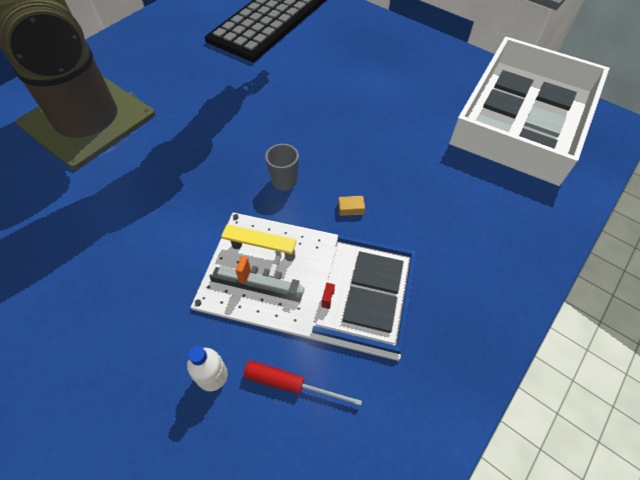

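View pics/top0.png

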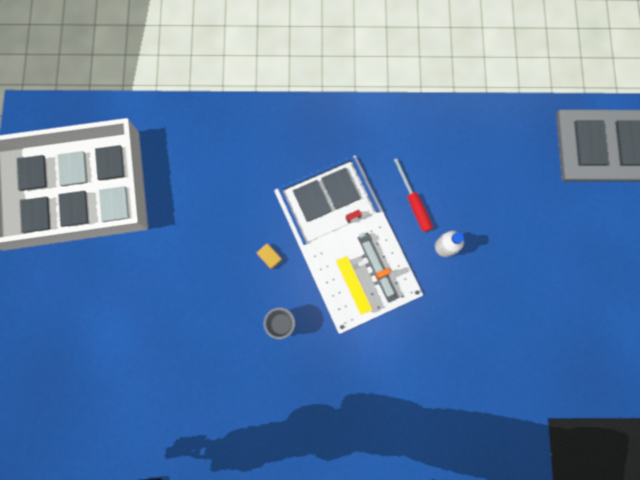

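The top view shows the yellow bar at about (353,285), the orange tab at (382,273), the cup at (279,323) and the bottle at (450,243). In the scene view the bar is at (260,239) and the tab at (243,270). Next I'll measure them.

```bash
cat > h.py <<'E'
import cv2,numpy as np,pickle
def ray(s,px,z):
    px=np.atleast_2d(np.array(px,float));K=s["intrinsics"];T=s["pose"]
    d=np.c_[px,np.ones(len(px))]@np.linalg.inv(K).T@T[:3,:3].T
    t=(z-T[2,3])/d[:,2];return T[:3,3]+d*t[:,None]
def proj(s,P):
    P=np.atleast_2d(P);T=s["pose"];c=(P-T[:3,3])@T[:3,:3];p=c@s["intrinsics"].T;return p[:,:2]/p[:,2:]
def mask(s,lo,hi,amin=15):
    h=cv2.cvtColor(s["frame"],cv2.COLOR_RGB2HSV);m=cv2.inRange(h,lo,hi)
    c,_=cv2.findContours(m,cv2.RETR_EXTERNAL,cv2.CHAIN_APPROX_NONE)
    return [k[:,0] for k in c if cv2.contourArea(k)>amin]
E
python3 - <<'E'
from h import *
for n in("scene","top"):
    s=pickle.load(open(f"{n}0.pkl","rb"))
    for nm,lo,hi,z in(("yellow",(22,120,120),(34,255,255),.05),("orange",(6,150,100),(16,255,255),.071)):
        for c in mask(s,lo,hi):
            W=ray(s,c,z)[:,:2];r=cv2.minAreaRect((W*1000).astype(np.float32))
            print(n,nm,len(c),c.min(0),c.max(0),np.round(r[0],1),np.round(r[1],1),r[2])
            print(np.round(cv2.boxPoints(r),1).tolist())
    h=s["frame"]
    x0,y0,x1,y1=(180,200,420,370) if n=="scene" else (260,150,440,340)
    cv2.imwrite(f"pics/z_{n}.png",cv2.resize(h[y0:y1,x0:x1,::-1],None,fx=3.15,fy=3.15,interpolation=cv2.INTER_CUBIC))
E
```

```text
scene yellow 161 [222 225] [295 253] [512.4 -15.3] [119.3  27.4] 23.975244522094727
[[452.29998779296875, -27.100000381469727], [463.3999938964844, -52.099998474121094], [572.4000244140625, -3.5999999046325684], [561.2999877929688, 21.399999618530273]]
scene orange 60 [236 256] [249 283] [541.8 -78. ] [19.3 45.9] 43.449562072753906
[[519.0, -68.0], [550.5999755859375, -101.30000305175781], [564.5999755859375, -88.0999984741211], [533.0, -54.70000076293945]]
top yellow 124 [337 257] [371 313] [511.3 -12. ] [117.   24.1] 24.216001510620117
[[453.0, -25.100000381469727], [462.8999938964844, -47.0], [569.5999755859375, 1.0], [559.7999877929688, 22.899999618530273]]
top yellow 56 [260 247] [275 264] [570.2 157.9] [33.1 19.8] 45.159515380859375
[[551.5, 153.10000610351562], [565.5, 139.1999969482422], [588.9000244140625, 162.6999969482422], [574.9000244140625, 176.60000610351562]]
top orange 31 [376 269] [389 278] [531.9 -68.1] [10.4 28.3] 26.359676361083984
[[520.9000244140625, -57.70000076293945], [533.5, -83.0999984741211], [542.7999877929688, -78.5], [530.2999877929688, -53.099998474121094]]
```

View pics/z_scene.png

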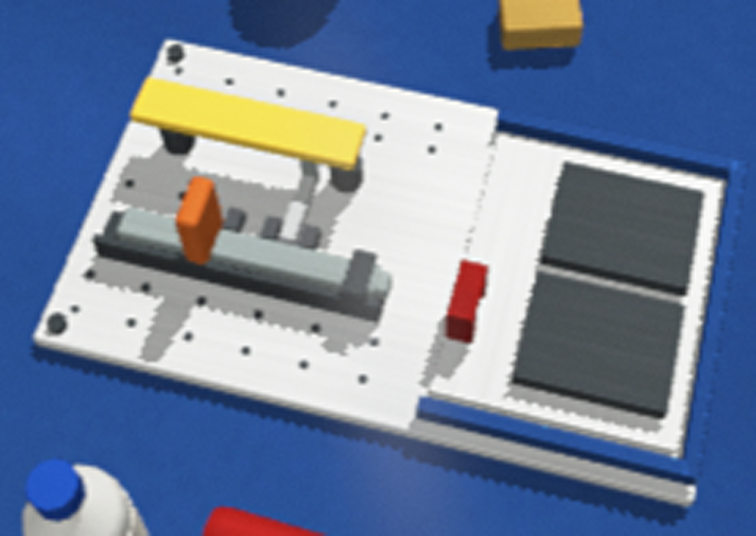

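View pics/z_top.png

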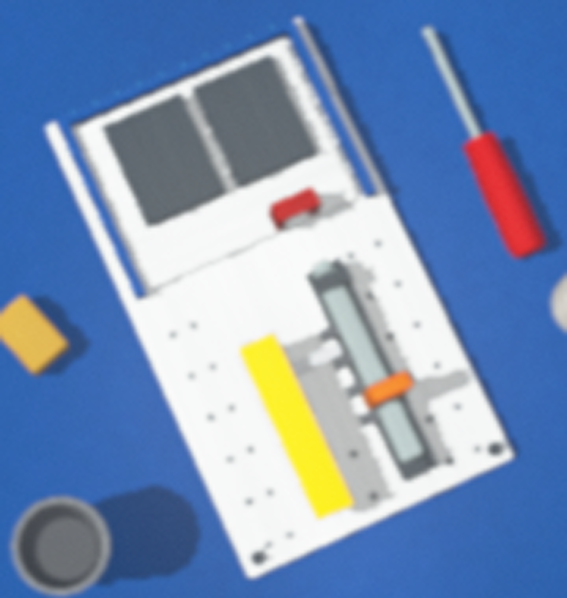

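Run:
```python
from h import *
for n in("scene","top"):
    s=pickle.load(open(f"{n}0.pkl","rb"))
    # plate: bright low-sat
    h=cv2.cvtColor(s["frame"],cv2.COLOR_RGB2HSV);m=cv2.inRange(h,(0,0,110),(180,110,255))|cv2.inRange(h,(5,100,100),(34,255,255))
    c=max(mask(s,(0,0,120),(180,70,255),500),key=lambda k:len(k) if (k.mean(0)[0]>180 and k.mean(0)[0]<440 and k.mean(0)[1]>150 and k.mean(0)[1]<380) else 0)
    W=ray(s,c,.010)[:,:2];r=cv2.minAreaRect((W*1000).astype(np.float32));print(n,c.min(0),c.max(0),r,cv2.boxPoints(r).round(1).tolist())
```

```text
scene [191 213] [409 360] ((605.5768432617188, -6.680755615234375), (330.8328552246094, 192.5072784423828), 24.363513946533203) [[415.20001220703125, 12.800000190734863], [494.6000061035156, -162.60000610351562], [796.0, -26.100000381469727], [716.5999755859375, 149.1999969482422]]
top [275 156] [422 333] ((605.7743530273438, -3.08209228515625), (331.7992858886719, 193.33346557617188), 24.244550704956055) [[414.79998779296875, 16.899999618530273], [494.20001220703125, -159.3000030517578], [796.7000122070312, -23.100000381469727], [717.2999877929688, 153.1999969482422]]
```

Request:
{"op": "step_arm", "data": {
  "travel": [
    [2,-3,0],
    [4.5,-7,0],
    [7,-11,0],
    [9.5,-15,0],
    [12,-19,0],
    [14.5,-23,0],
    [17,-27,0],
    [19,-30,0]
  ],
  "twist": [3,8,13,18,23,28,34,39.4],
  "fingers": -0.1,
  "newtons": 40
}}

```text
clock: 0.9
tool_pos: [0.3281, 0.2036, 0.2175]
tcp_rot: [-3.139, -0.0, -2.717]
wrist_force: [0.7, -0.2, -0.2]
width: 0.0468
```

Request:
{"op": "step_arm", "data": {
  "travel": [
    [2.5,-4,0],
    [5,-8,0],
    [7.5,-12,0],
    [10,-16,0],
    [12.5,-20,-1],
    [15,-23,-2.5],
    [16.7,-25.8,-4.5],
    [16.7,-25.8,-7]
  ],
  "twist": [0,0,0,0,0,0,0,0]
}}

```text
clock: 1.7
tool_pos: [0.4984, -0.0578, 0.147]
tcp_rot: [-3.136, 0.002, -2.721]
wrist_force: [-0.2, 0.5, -0.5]
width: 0.0467
```

Run:
```python
from h import *
from plant import observe, viewer
for n in("scene","top"):
    s=viewer.snapshot(n);pickle.dump(s,open(f"{n}1.pkl","wb"))
    x0,y0,x1,y1=(140,100,420,310) if n=="scene" else (260,150,460,340)
    cv2.imwrite(f"pics/a_{n}.png",cv2.resize(s["frame"][y0:y1,x0:x1,::-1],None,fx=2.8,fy=2.8,interpolation=cv2.INTER_CUBIC))
o=observe();print(o["tool_pos"],o["tcp_rot"],o["wrist_force"],o["width"],o["clock"])
```

```text
[ 0.49219346 -0.0549764   0.14396555] [ 3.13971034 -0.00710439 -2.71862495] [-0.89828861  0.54353887 -0.46605457] 0.047011111870299736 1.8
```

View pics/a_scene.png

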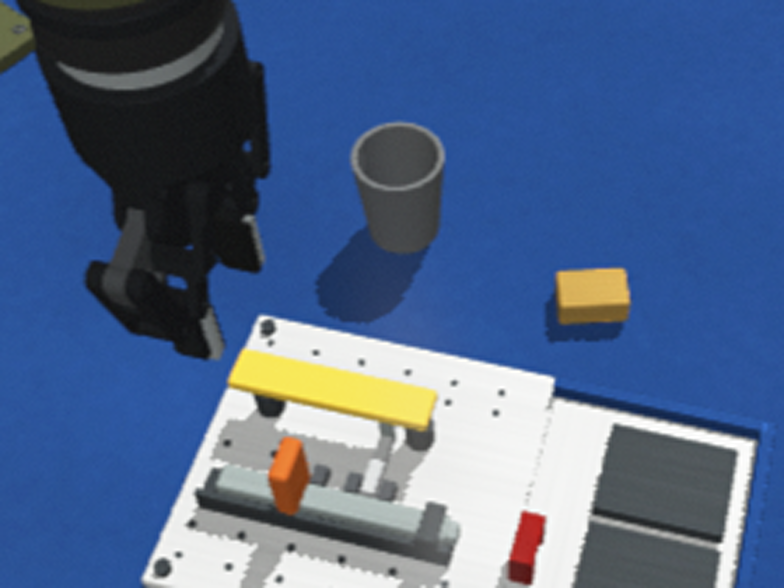

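View pics/a_top.png

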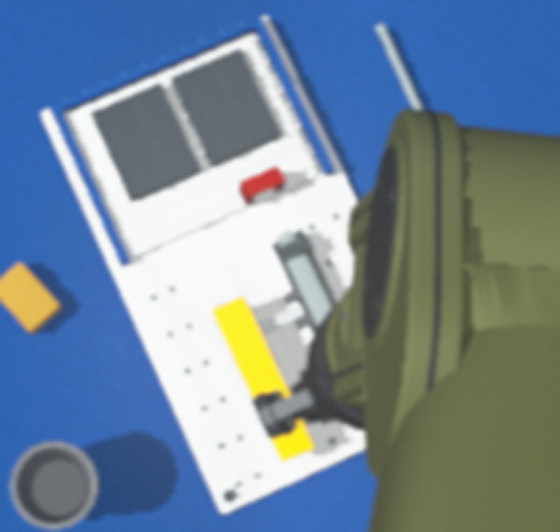

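The left fingertip is over the near half of the bar, and the right one is behind the tab. I'll go down to just above the bar.

Request:
{"op": "step_arm", "data": {
  "travel": [
    [0,0,-1],
    [0,0,-2.2],
    [0,0,-3.4],
    [0,0,-4.6],
    [0,0,-5.6],
    [0,0,-6.4],
    [0,0,-6.8],
    [0,0,-6.8]
  ],
  "twist": [0,0,0,0,0,0,0,0]
}}

```text
clock: 2.6
tool_pos: [0.4919, -0.0548, 0.0757]
tcp_rot: [3.139, -0.008, -2.718]
wrist_force: [-0.3, -0.2, 0.6]
width: 0.0469
```

Run:
```python
from h import *
from plant import observe, viewer
for n in("scene",):
    s=viewer.snapshot(n);pickle.dump(s,open(f"{n}2.pkl","wb"))
    x0,y0,x1,y1=(180,180,340,310)
    cv2.imwrite(f"pics/b_{n}.png",cv2.resize(s["frame"][y0:y1,x0:x1,::-1],None,fx=4.6,fy=4.6,interpolation=cv2.INTER_CUBIC))
o=observe();print(o["tool_pos"],o["tcp_rot"],o["wrist_force"],o["width"],o["clock"])
```

```text
[ 0.49220177 -0.05487542  0.0760507 ] [ 3.13969504 -0.0071527  -2.71837573] [-1.41946676  0.35834913 -0.08851827] 0.0470042728974285 2.65
```

View pics/b_scene.png

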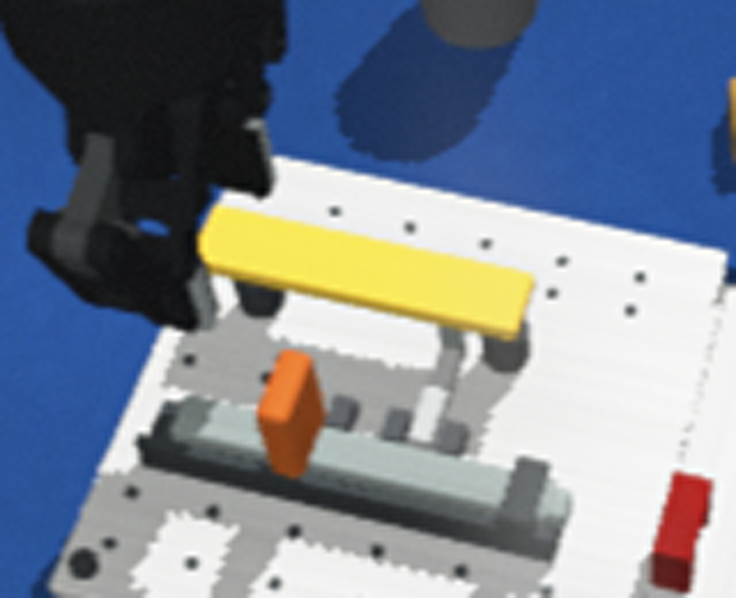

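The scene view shows the near fingertip (right finger) at about pixel (223,251) and the other at (239,222), just behind and above the bar. I'll check the tip heights by casting rays.

Run:
```python
from h import *
s=pickle.load(open("scene2.pkl","rb"))
o=np.array([537.5,-35.5]);a=np.radians(24.2);c,n=np.cos(a),np.sin(a)
for nm,p in(("right",(223.5,250.6)),("left",(237.5,222.3))):
  for z in(.05,.055,.06,.065,.07,.075):
    w=ray(s,p,z)[0,:2]*1000-o; print(nm,z,(w@[c,n]).round(1),(w@[-n,c]).round(1))
```

```text
right 0.05 -60.7 -6.3
right 0.055 -58.7 -8.9
right 0.06 -56.8 -11.5
right 0.065 -54.8 -14.1
right 0.07 -52.9 -16.7
right 0.075 -50.9 -19.3
left 0.05 -58.0 50.5
left 0.055 -56.1 47.5
left 0.06 -54.1 44.4
left 0.065 -52.2 41.3
left 0.07 -50.3 38.3
left 0.075 -48.4 35.2
```

Run:
```python
from h import *
from plant import viewer
s=viewer.snapshot("top");pickle.dump(s,open("top2.pkl","wb"))
x0,y0,x1,y1=(320,220,440,320)
cv2.imwrite("pics/b_top.png",cv2.resize(s["frame"][y0:y1,x0:x1,::-1],None,fx=6,fy=6,interpolation=cv2.INTER_CUBIC))
o=np.array([.5375,-.0355]);a=np.radians(24.2);c,n=np.cos(a),np.sin(a)
sc=pickle.load(open("scene2.pkl","rb"))
im=np.ascontiguousarray(cv2.resize(sc["frame"][180:310,180:340,::-1],None,fx=4.6,fy=4.6,interpolation=cv2.INTER_CUBIC))
t=np.array([.4922,-.0549])
for z,col in((.057,(0,0,255)),(.063,(0,255,0))):
  for y0,y1 in((.0235,.038),(-.038,-.0235)):
    P=[]
    for x,y in((-.011,y0),(.011,y0),(.011,y1),(-.011,y1)):
      w=t+x*np.array([c,n])+y*np.array([-n,c]);P.append([*w,z])
    q=((proj(sc,np.array(P))-[180,180])*4.6).astype(int);cv2.polylines(im,[q],True,col,1)
cv2.imwrite("pics/b_s_ov.png",im)
```

```text
(no output)
```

View pics/b_s_ov.png

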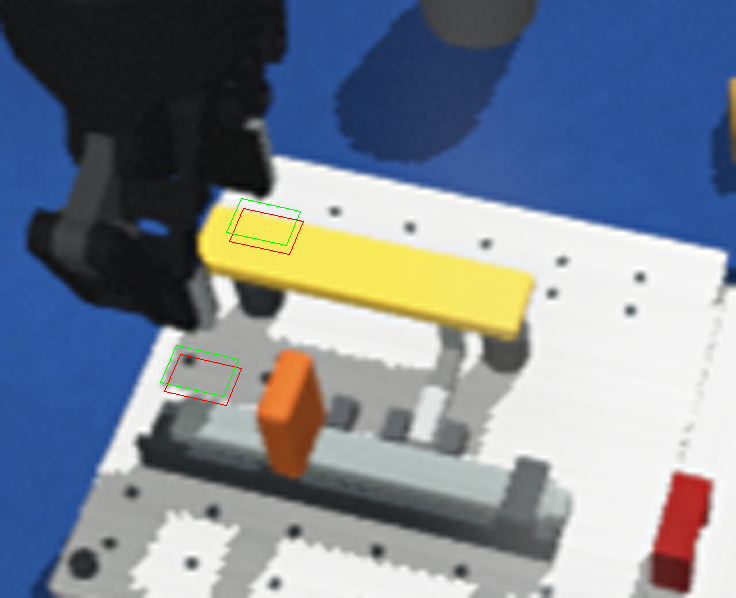

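View pics/b_top.png

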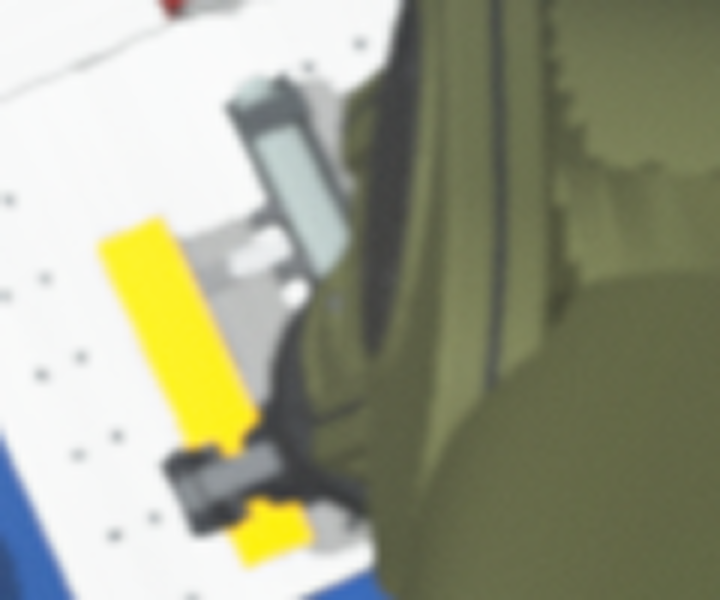

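Run:
```python
from h import *
s=pickle.load(open("top2.pkl","rb"));sc=pickle.load(open("scene2.pkl","rb"))
o=np.array([537.5,-35.5]);a=np.radians(24.2);c,n=np.cos(a),np.sin(a)
for nm,p in(("outer far",(165,462)),("outer near",(200,535)),("far inner",(240,445)),("near in",(250,500))):
  p=np.array(p)/6+[320,220]
  for z in(.07,.10,.13):
    w=ray(s,p,z)[0,:2]*1000-o; print(nm,z,(w@[c,n]).round(1),(w@[-n,c]).round(1))
print("scene")
for nm,p in(("R tip front",(212,318)),("R tip",(195,328)),("L tip front",(270,190)),("L tip low",(255,195)),("L padtop",(262,120)),("R pad top",(205,265))):
  p=np.array(p)/4.6+180
  for z in(.06,.07,.08,.09,.1,.12):
    w=ray(sc,p,z)[0,:2]*1000-o; print(nm,z,(w@[c,n]).round(1),(w@[-n,c]).round(1))
```

```text
outer far 0.07 -32.4 55.4
outer far 0.1 -33.7 58.2
outer far 0.13 -35.1 61.0
outer near 0.07 -58.2 54.9
outer near 0.1 -58.8 57.7
outer near 0.13 -59.4 60.6
far inner 0.07 -37.3 31.0
far inner 0.1 -38.6 34.5
far inner 0.13 -39.8 38.0
near in 0.07 -54.7 35.5
near in 0.1 -55.4 38.9
near in 0.13 -56.1 42.3
scene
R tip front 0.06 -53.8 -8.0
R tip front 0.07 -50.0 -13.2
R tip front 0.08 -46.2 -18.5
R tip front 0.09 -42.3 -23.7
R tip front 0.1 -38.5 -29.0
R tip front 0.12 -30.8 -39.5
R tip 0.06 -58.0 -13.1
R tip 0.07 -54.1 -18.3
R tip 0.08 -50.2 -23.5
R tip 0.09 -46.2 -28.6
R tip 0.1 -42.3 -33.8
R tip 0.12 -34.5 -44.1
L tip front 0.06 -52.9 46.7
L tip front 0.07 -49.1 40.6
L tip front 0.08 -45.3 34.4
L tip front 0.09 -41.4 28.2
L tip front 0.1 -37.6 22.0
L tip front 0.12 -29.9 9.6
L tip low 0.06 -57.3 43.4
L tip low 0.07 -53.4 37.3
L tip low 0.08 -49.5 31.1
L tip low 0.09 -45.6 25.0
L tip low 0.1 -41.7 18.9
L tip low 0.12 -33.9 6.6
L padtop 0.06 -66.3 75.1
L padtop 0.07 -62.2 68.4
L padtop 0.08 -58.2 61.8
L padtop 0.09 -54.1 55.1
L padtop 0.1 -50.1 48.4
L padtop 0.12 -41.9 35.1
R pad top 0.06 -63.8 11.5
R pad top 0.07 -59.8 5.9
R pad top 0.08 -55.8 0.3
R pad top 0.09 -51.8 -5.3
R pad top 0.1 -47.8 -10.9
R pad top 0.12 -39.7 -22.0
```

By rays, the tips look about 30 mm higher than the TCP reading implies, so I'll go down in small steps, watching force and pictures.

Request:
{"op": "step_arm", "data": {
  "travel": [
    [0,0,-0.2],
    [0,0,-0.4],
    [0,0,-0.6],
    [0,0,-0.8],
    [0,0,-1.0],
    [0,0,-1.2],
    [0,0,-1.2],
    [0,0,-1.2]
  ],
  "twist": [0,0,0,0,0,0,0,0]
}}

```text
clock: 3.5
tool_pos: [0.4924, -0.0549, 0.0642]
tcp_rot: [3.14, -0.007, -2.718]
wrist_force: [0.1, -1.1, 1.1]
width: 0.0468
```

Run:
```python
from h import *
from plant import observe, viewer
for n in("scene",):
    s=viewer.snapshot(n);pickle.dump(s,open(f"{n}3.pkl","wb"))
    x0,y0,x1,y1=(180,180,340,310)
    cv2.imwrite(f"pics/c_{n}.png",cv2.resize(s["frame"][y0:y1,x0:x1,::-1],None,fx=4.6,fy=4.6,interpolation=cv2.INTER_CUBIC))
o=observe();print(o["tool_pos"],o["tcp_rot"],o["wrist_force"],o["width"],o["clock"])
```

```text
[ 0.49248905 -0.0549518   0.06428672] [ 3.14000113 -0.00666238 -2.71846968] [-0.56027743 -0.5651714  -0.12913208] 0.0465701915980407 3.55
```

View pics/c_scene.png

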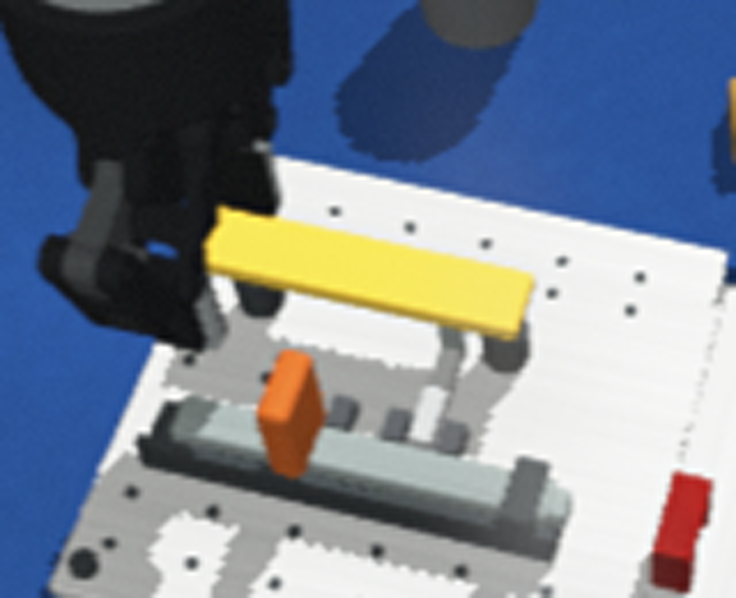

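Nothing touches yet: wrist force is about 0 and the bar is unmoved. The right tip is at about (226,253) px. I'll keep going down.

Request:
{"op": "step_arm", "data": {
  "travel": [
    [0,0,-0.1],
    [0,0,-0.3],
    [0,0,-0.5],
    [0,0,-0.7],
    [0,0,-0.9],
    [0,0,-1.0],
    [0,0,-1.0],
    [0,0,-1.0]
  ],
  "twist": [0,0,0,0,0,0,0,0]
}}

```text
clock: 4.35
tool_pos: [0.4925, -0.055, 0.0543]
tcp_rot: [3.14, -0.007, -2.719]
wrist_force: [0.1, 0.0, 0.2]
width: 0.047
```

Run:
```python
from h import *
from plant import observe, viewer
for n in("scene",):
    s=viewer.snapshot(n);pickle.dump(s,open(f"{n}4.pkl","wb"))
    x0,y0,x1,y1=(180,180,340,310)
    cv2.imwrite(f"pics/d_{n}.png",cv2.resize(s["frame"][y0:y1,x0:x1,::-1],None,fx=4.6,fy=4.6,interpolation=cv2.INTER_CUBIC))
o=observe();print(o["tool_pos"],o["tcp_rot"],o["wrist_force"],o["width"],o["clock"])
```

```text
[ 0.49257644 -0.05494037  0.05435094] [ 3.1400391  -0.00650918 -2.71848839] [-0.23516419  0.5784404  -0.13739677] 0.04697522852151916 4.4
```

View pics/d_scene.png

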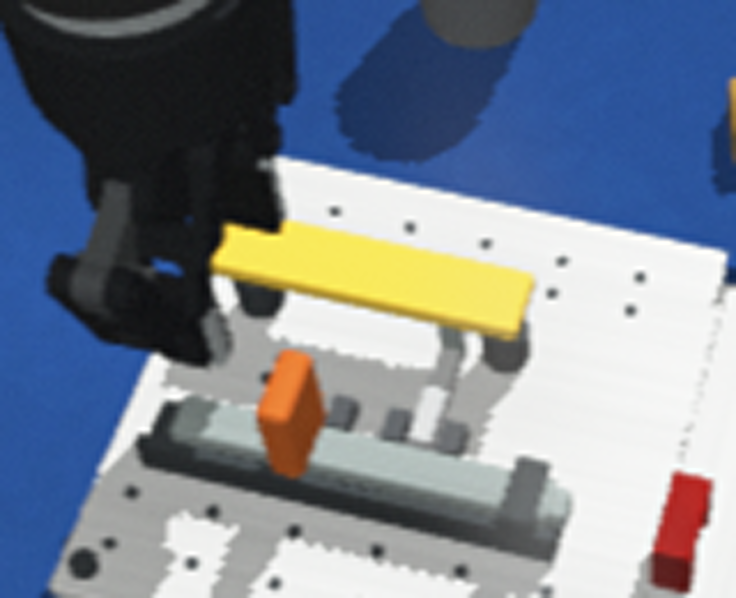

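The left fingertip now hides part of the bar's far edge, at about pixel (241,229). It is over the bar and not touching, so I'll continue down.

Request:
{"op": "step_arm", "data": {
  "travel": [
    [0,0,-0.1],
    [0,0,-0.3],
    [0,0,-0.5],
    [0,0,-0.7],
    [0,0,-0.9],
    [0,0,-1.1],
    [0,0,-1.2],
    [0,0,-1.2]
  ],
  "twist": [0,0,0,0,0,0,0,0]
}}

```text
clock: 5.2
tool_pos: [0.4924, -0.0549, 0.0421]
tcp_rot: [3.14, -0.007, -2.718]
wrist_force: [-0.3, -0.0, -0.6]
width: 0.0469
```

Run:
```python
from h import *
from plant import observe, viewer
for n in("scene",):
    s=viewer.snapshot(n);pickle.dump(s,open(f"{n}5.pkl","wb"))
    x0,y0,x1,y1=(180,180,340,310)
    cv2.imwrite(f"pics/e_{n}.png",cv2.resize(s["frame"][y0:y1,x0:x1,::-1],None,fx=4.6,fy=4.6,interpolation=cv2.INTER_CUBIC))
o=observe();print(o["tool_pos"],o["tcp_rot"],o["wrist_force"],o["width"],o["clock"])
```

```text
[ 0.49251634 -0.05494094  0.04225682] [ 3.13995653 -0.00669124 -2.71847374] [-0.03808247 -0.35171747 -0.67449304] 0.0469812030486965 5.25
```

View pics/e_scene.png

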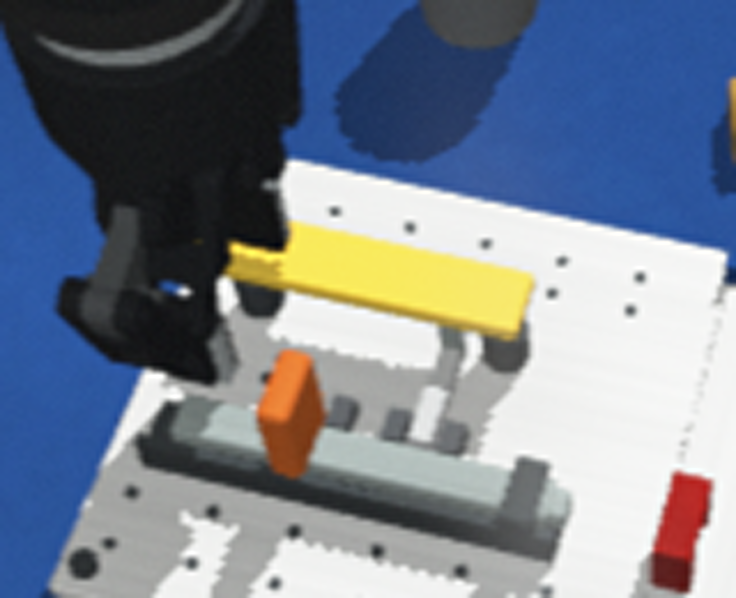

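Request:
{"op": "step_arm", "data": {
  "travel": [
    [0,0,-0.1],
    [0,0,-0.2],
    [0,0,-0.3],
    [0,0,-0.4],
    [0,0,-0.5],
    [0,0,-0.6],
    [0,0,-0.7],
    [0,0,-0.7]
  ],
  "twist": [0,0,0,0,0,0,0,0]
}}

```text
clock: 6.05
tool_pos: [0.4924, -0.0549, 0.0351]
tcp_rot: [3.14, -0.007, -2.718]
wrist_force: [0.1, 0.6, -0.7]
width: 0.047
```

```bash
cat > look.py <<'E'
import sys
from h import *
from plant import observe, viewer
k=sys.argv[1]
s=viewer.snapshot("scene");pickle.dump(s,open(f"scene_{k}.pkl","wb"))
cv2.imwrite(f"pics/{k}_scene.png",cv2.resize(s["frame"][180:310,180:340,::-1],None,fx=4.6,fy=4.6,interpolation=cv2.INTER_CUBIC))
o=observe();print(o["tool_pos"],o["tcp_rot"],o["wrist_force"],o["width"],o["clock"])
for nm,lo,hi in(("yellow",(22,120,120),(34,255,255)),("orange",(6,150,100),(16,255,255))):
    for c in mask(s,lo,hi):
        if c[:,0].max()<330: print(nm,c.min(0),c.max(0))
E
python3 look.py f
```

```text
[ 0.49239009 -0.05492412  0.03516722] [ 3.13981186 -0.00690892 -2.7184639 ] [ 0.23666049 -0.49421115 -0.12462735] 0.04682289517386066 6.1
yellow [231 228] [295 253]
orange [236 256] [249 283]
```

View pics/f_scene.png

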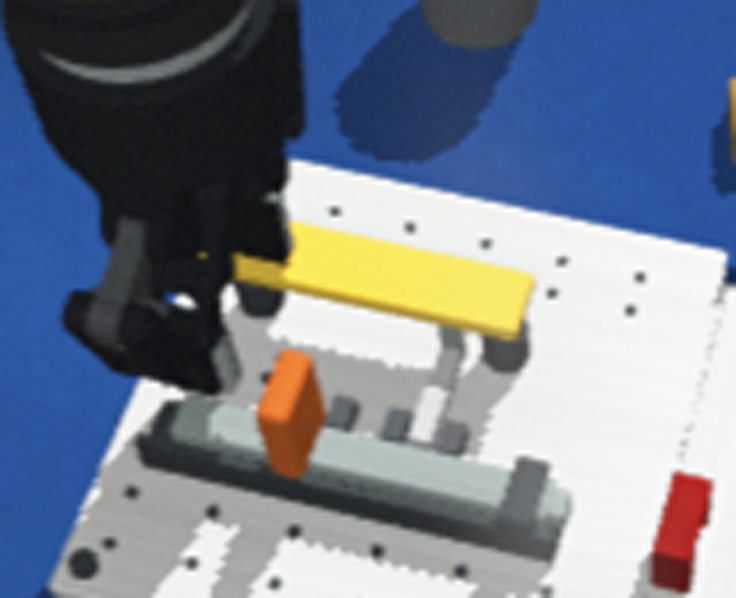

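Run:
```python
from h import *
sc=pickle.load(open("scene_f.pkl","rb"))
o=np.array([537.5,-35.5]);a=np.radians(24.2);c,n=np.cos(a),np.sin(a)
for nm,p in(("L",(290,262)),("R",(240,383)),("R low",(215,392))):
  p=np.array(p)/4.6+180
  for z in(.04,.045,.05,.055,.06):
    w=ray(sc,p,z)[0,:2]*1000-o; print(nm,z,(w@[c,n]).round(1),(w@[-n,c]).round(1))
cv2.imwrite("pics/f_z.png",cv2.resize(sc["frame"][210:270,190:270,::-1],None,fx=9,fy=9,interpolation=cv2.INTER_NEAREST))
```

```text
L 0.04 -43.0 31.4
L 0.045 -41.2 28.5
L 0.05 -39.4 25.6
L 0.055 -37.6 22.8
L 0.06 -35.9 19.9
R 0.04 -42.9 -19.6
R 0.045 -41.1 -22.1
R 0.05 -39.3 -24.5
R 0.055 -37.6 -26.9
R 0.06 -35.8 -29.4
R low 0.04 -49.9 -25.1
R low 0.045 -48.1 -27.5
R low 0.05 -46.3 -29.9
R low 0.055 -44.5 -32.3
R low 0.06 -42.6 -34.7
```

View pics/f_z.png

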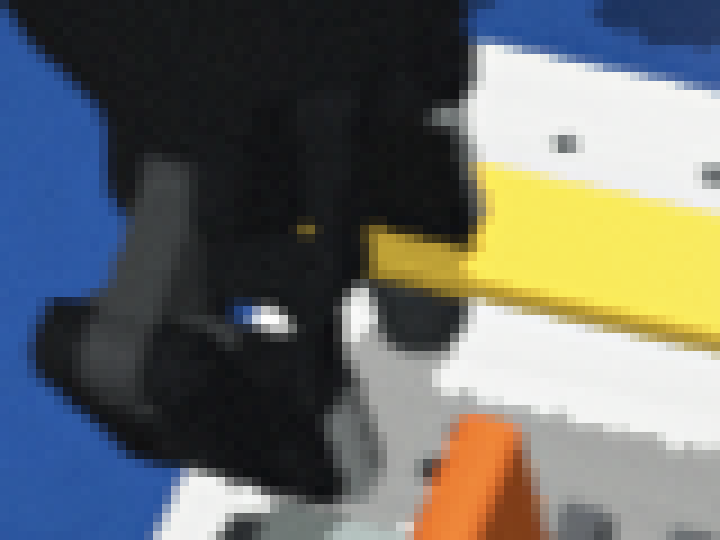

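The tips are now at z ≈ 0.05, just reaching the bar, with the front edge at jig x ≈ -39 and inner faces at y ≈ ±25. I'll press gently.

Request:
{"op": "step_arm", "data": {
  "travel": [
    [0,0,-0.1],
    [0,0,-0.2],
    [0,0,-0.3],
    [0,0,-0.4],
    [0,0,-0.5],
    [0,0,-0.5],
    [0,0,-0.5],
    [0,0,-0.5]
  ],
  "twist": [0,0,0,0,0,0,0,0]
}}

```text
clock: 6.9
tool_pos: [0.4926, -0.055, 0.0303]
tcp_rot: [3.14, -0.007, -2.719]
wrist_force: [0.3, -0.3, 3.1]
width: 0.0472
```

```bash
python3 look.py g
```

```text
[ 0.49259114 -0.05495231  0.03028026] [ 3.13999172 -0.00655765 -2.71852474] [ 0.56262259 -0.38412796  3.50488178] 0.0470299415398772 6.95
yellow [232 230] [295 254]
orange [236 256] [249 283]
```

View pics/g_scene.png

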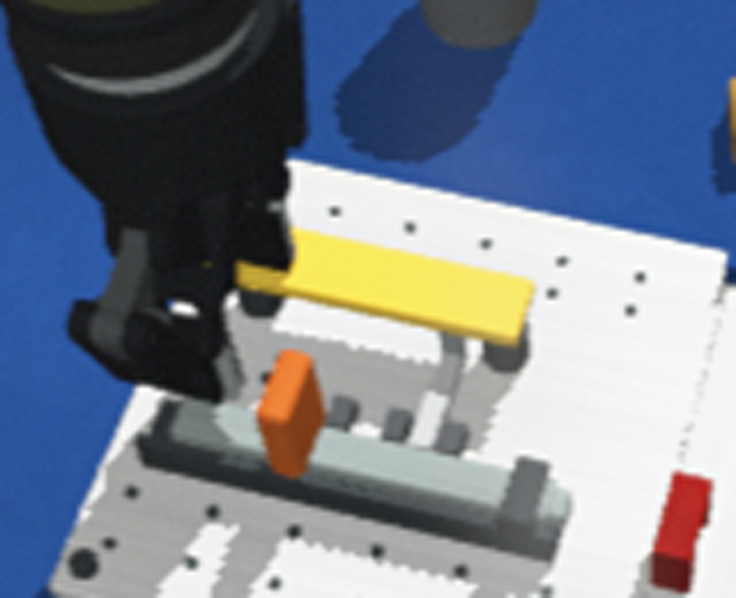

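Force is 3.3 N, so the catch is about 2 to 3 mm down. I'll press another 6.5 mm.

Request:
{"op": "step_arm", "data": {
  "travel": [
    [0,0,-0.1],
    [0,0,-0.2],
    [0,0,-0.3],
    [0,0,-0.4],
    [0,0,-0.5],
    [0,0,-0.65],
    [0,0,-0.65],
    [0,0,-0.65]
  ],
  "twist": [0,0,0,0,0,0,0,0]
}}

```text
clock: 7.75
tool_pos: [0.4926, -0.0549, 0.0244]
tcp_rot: [3.14, -0.006, -2.718]
wrist_force: [-3.2, -0.2, 10.4]
width: 0.0471
```

```bash
python3 look.py i
```

```text
[ 0.49257882 -0.05492076  0.02437106] [ 3.13997595 -0.00630344 -2.71844225] [-2.88465697 -0.2395148  10.82495315] 0.04721505361539808 7.8
yellow [232 232] [295 256]
orange [236 256] [249 283]
```

View pics/i_scene.png

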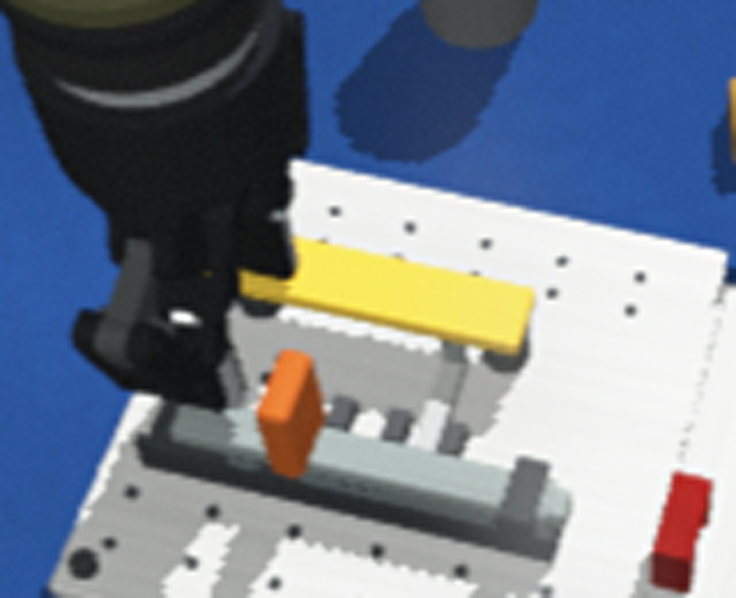

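At 10.6 N the catch bar is on its bottom stop: its lower edge moved from row 253 to 256, about 9 mm. The tab hasn't moved. Now I'll push along jig x while holding it down.

Request:
{"op": "step_arm", "data": {
  "travel": [
    [0.36,0.16,-0.04],
    [0.73,0.33,-0.04],
    [1.09,0.49,-0.04],
    [1.46,0.66,-0.04],
    [1.82,0.82,-0.04],
    [2.19,0.98,-0.04],
    [2.55,1.15,-0.04],
    [2.74,1.23,-0.04]
  ],
  "twist": [0,0,0,0,0,0,0,0]
}}

```text
clock: 8.6
tool_pos: [0.5122, -0.0452, 0.0242]
tcp_rot: [3.14, -0.021, -2.719]
wrist_force: [-13.6, -7.2, 23.9]
width: 0.0469
```

```bash
python3 look.py j
```

```text
[ 0.51270259 -0.04496362  0.02421162] [ 3.13983706 -0.01984564 -2.71910434] [-16.1477311   -8.27504329  22.70727919] 0.047016513858699184 8.65
yellow [248 235] [295 256]
orange [241 257] [255 284]
```

View pics/j_scene.png

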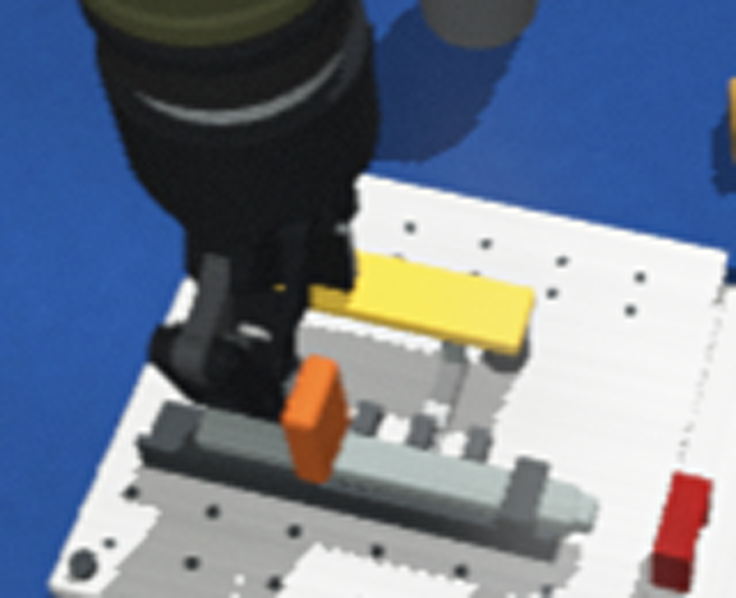

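The bolt is moving (about 10 mm), but the bar finger presses with 23 N and friction slows the push. I'll ease the pressure a little and continue.

Request:
{"op": "step_arm", "data": {
  "travel": [
    [0.5,0.23,0.05],
    [0.8,0.36,0.08],
    [1.1,0.5,0.08],
    [1.3,0.59,0.08],
    [1.5,0.68,0.08],
    [1.7,0.77,0.08],
    [1.9,0.86,0.08],
    [2.1,0.95,0.08]
  ],
  "twist": [0,0,0,0,0,0,0,0]
}}

```text
clock: 9.45
tool_pos: [0.5296, -0.0371, 0.0245]
tcp_rot: [3.14, -0.028, -2.72]
wrist_force: [-6.5, -4.8, 10.0]
width: 0.0471
```

```bash
python3 look.py k
```

```text
[ 0.53013748 -0.03689827  0.02452477] [ 3.14016883 -0.02714575 -2.71973826] [-7.56785335 -3.98933228  7.6371613 ] 0.04720758056259877 9.5
yellow [261 238] [295 256]
yellow [223 228] [234 243]
orange [253 260] [266 287]
```

View pics/k_scene.png

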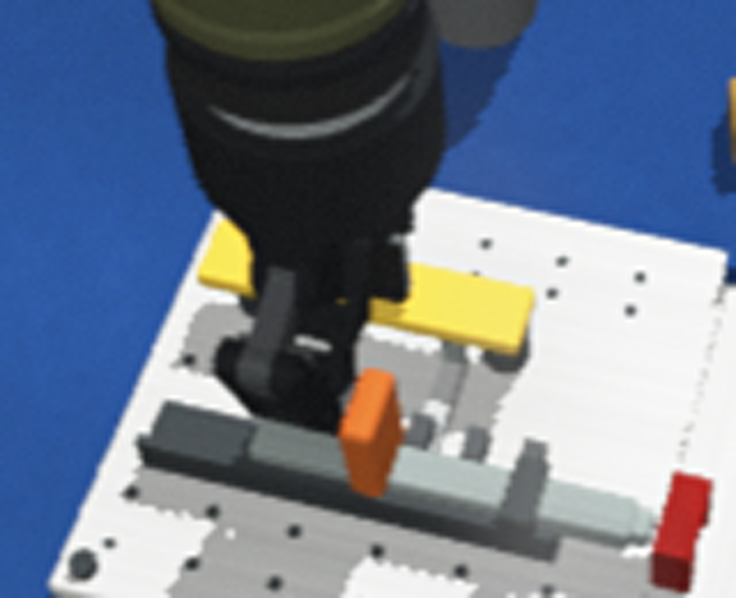

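The bolt is about 29 mm along, its nose at the keeper, and the catch is still down at about 8 N. About 11 mm remains.

Request:
{"op": "step_arm", "data": {
  "travel": [
    [0.3,0.13,0.02],
    [0.6,0.27,0.02],
    [0.9,0.4,0.02],
    [1.1,0.49,0.02],
    [1.25,0.56,0.02],
    [1.4,0.63,0.02],
    [1.5,0.67,0.02],
    [1.5,0.67,0.02]
  ],
  "twist": [0,0,0,0,0,0,0,0]
}}

```text
clock: 10.3
tool_pos: [0.5385, -0.0329, 0.0245]
tcp_rot: [3.141, -0.04, -2.721]
wrist_force: [-13.7, -7.0, 15.9]
width: 0.047
```

```bash
python3 look.py l
```

```text
[ 0.53855451 -0.03295804  0.02448891] [ 3.14092005 -0.0397582  -2.72120745] [-11.21471727  -7.25660392  15.62340747] 0.046744608627671276 10.35
yellow [268 239] [295 256]
yellow [223 228] [242 245]
orange [260 262] [272 288]
```

View pics/l_scene.png

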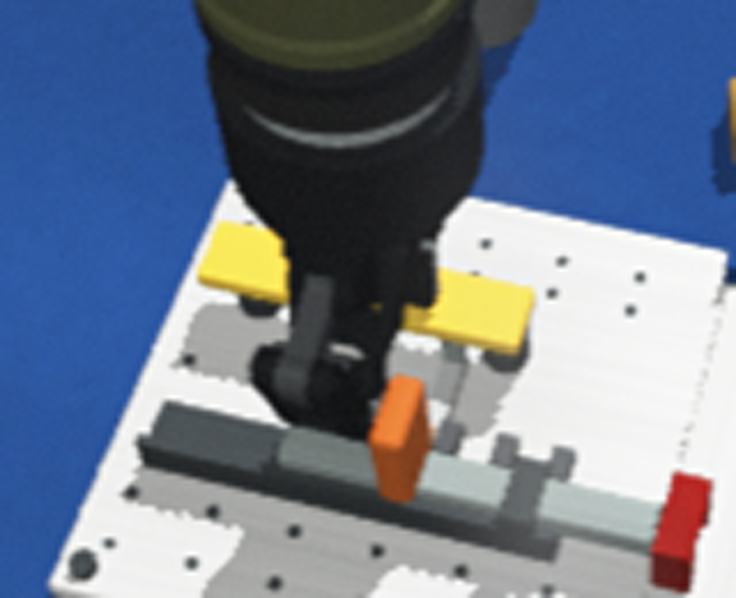

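```bash
cat > tab.py <<'E'
import sys
from h import *
a=np.radians(24.2);d=np.array([np.cos(a),np.sin(a)])
def cen(f):
    s=pickle.load(open(f,"rb"));c=[c for c in mask(s,(3,150,60),(17,255,255)) if 225<c[:,0].mean()<290 and 250<c[:,1].mean()<295]
    c=max(c,key=len);top=c[c[:,1]<=c[:,1].min()+6]
    return [ray(s,p,z)[0,:2]@d*1000 for p,z in((c.mean(0),.05),(top.mean(0),.069),((c.max(0)+c.min(0))/2,.05))]
b=np.array(cen("scene0.pkl"))
for k in sys.argv[1:]: print(k,(np.array(cen(k))-b).round(1))
E
python3 tab.py scene_i.pkl scene_j.pkl scene_k.pkl scene_l.pkl
```

```text
scene_i.pkl [0. 0. 0.]
scene_j.pkl [8.8 8.7 8.8]
scene_k.pkl [28.  27.9 27.6]
scene_l.pkl [38.2 38.3 38. ]
```

The tab has travelled about 38 mm. I'll push a little more, to the stop.

Request:
{"op": "step_arm", "data": {
  "travel": [
    [0.5,0.22,0.04],
    [0.8,0.36,0.06],
    [1.0,0.45,0.06],
    [1.2,0.54,0.06],
    [1.3,0.58,0.06],
    [1.3,0.58,0.06],
    [1.3,0.58,0.06],
    [1.3,0.58,0.06]
  ],
  "twist": [0,0,0,0,0,0,0,0]
}}

```text
clock: 11.15
tool_pos: [0.5381, -0.0331, 0.0246]
tcp_rot: [-3.14, -0.066, -2.726]
wrist_force: [-23.4, -15.5, 25.6]
width: 0.047
```

```bash
python3 look.py m; python3 tab.py scene_m.pkl
```

```text
[ 0.53809433 -0.03311687  0.02462149] [-3.14020652 -0.06557904 -2.72556973] [-23.59459551 -15.89369189  25.22368092] 0.047071945611747275 11.2
yellow [269 239] [295 256]
yellow [223 228] [244 245]
orange [260 262] [273 288]
scene_m.pkl [38.3 38.3 38.7]
```

View pics/m_scene.png

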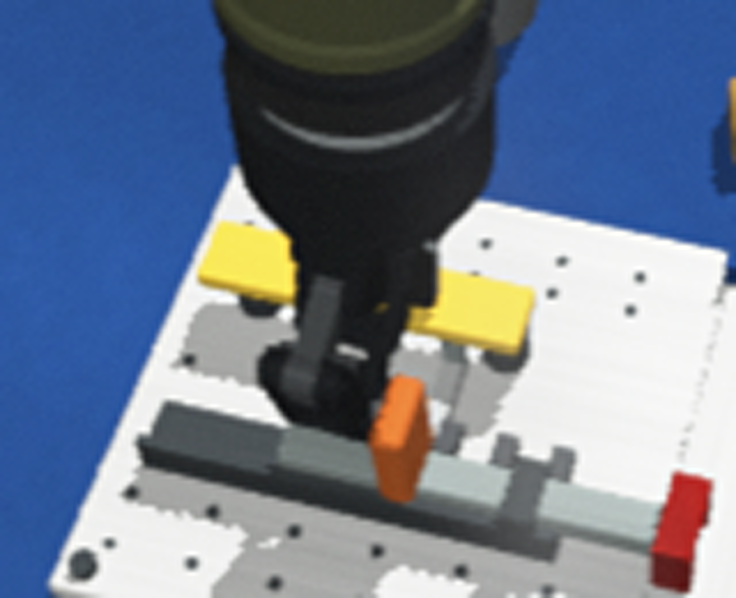

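The tab didn't move further while the horizontal force rose to 28 N, so the bolt is at its stop. Next I'll back off the tab slightly with the catch still down, then lift straight up.

Request:
{"op": "step_arm", "data": {
  "travel": [
    [0,0,0],
    [-0.3,-0.13,0],
    [-0.6,-0.27,0],
    [-0.6,-0.27,0],
    [-0.6,-0.27,0.5],
    [-0.6,-0.27,1.5],
    [-0.6,-0.27,3.5],
    [-0.6,-0.27,6]
  ],
  "twist": [0,0,0,0,0,0,0,0]
}}

```text
clock: 12.0
tool_pos: [0.5296, -0.0359, 0.0841]
tcp_rot: [3.141, -0.071, -2.725]
wrist_force: [0.5, -0.7, -0.4]
width: 0.0468
```

Request:
{"op": "step_arm", "data": {
  "travel": [
    [0,0,2],
    [0,0,5],
    [-1,1,8],
    [-3,4,10],
    [-5,8,11],
    [-8,12,11],
    [-10,16,11],
    [-10,16,11]
  ],
  "twist": [0,0,0,0,0,0,0,0]
}}

```text
clock: 12.8
tool_pos: [0.4257, 0.127, 0.1942]
tcp_rot: [3.139, -0.074, -2.719]
wrist_force: [0.3, -0.9, 0.6]
width: 0.047
```

```bash
python3 look.py n; python3 tab.py scene_n.pkl
python3 - <<'E'
from h import *
from plant import viewer
s=viewer.snapshot("top");pickle.dump(s,open("top_n.pkl","wb"));cv2.imwrite("pics/n_top.png",s["frame"][:,:,::-1])
f=pickle.load(open("scene_n.pkl","rb"));cv2.imwrite("pics/n_full.png",f["frame"][:,:,::-1])
E
```

```text
[0.4273072  0.12529816 0.19413917] [ 3.14135082 -0.07296107 -2.72043785] [ 0.57274943 -0.60278247 -0.3785868 ] 0.04683624587126855 12.85
yellow [222 225] [295 253]
orange [261 262] [272 288]
scene_n.pkl [38.6 38.8 38.7]
```

View pics/n_full.png

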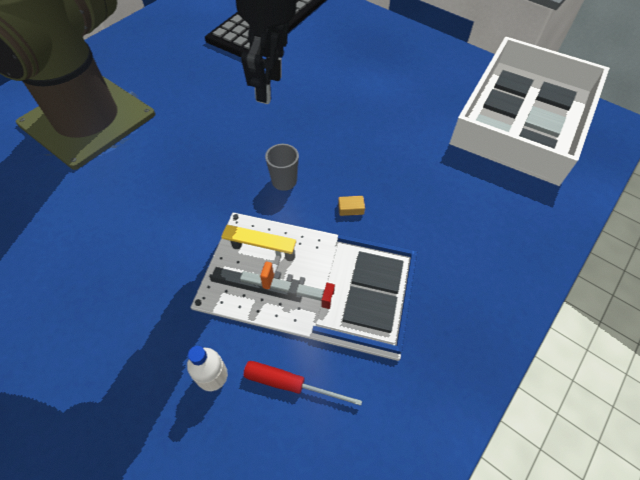

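View pics/n_scene.png

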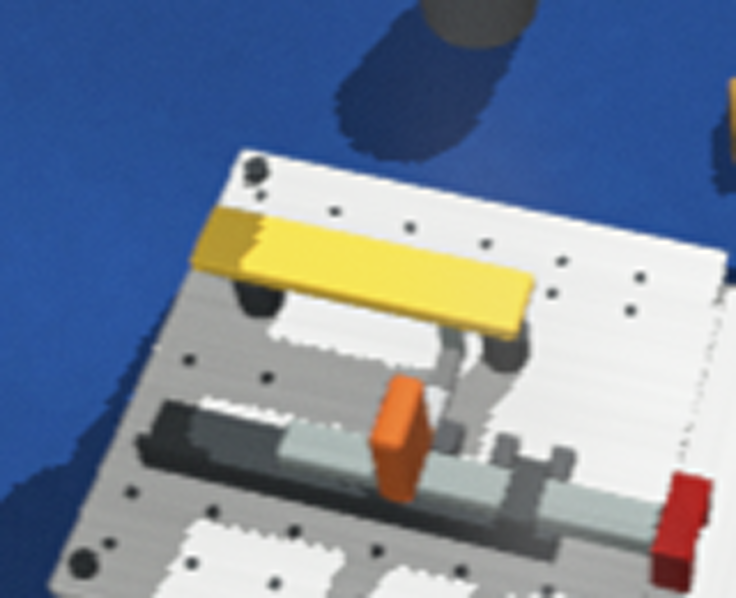

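View pics/n_top.png

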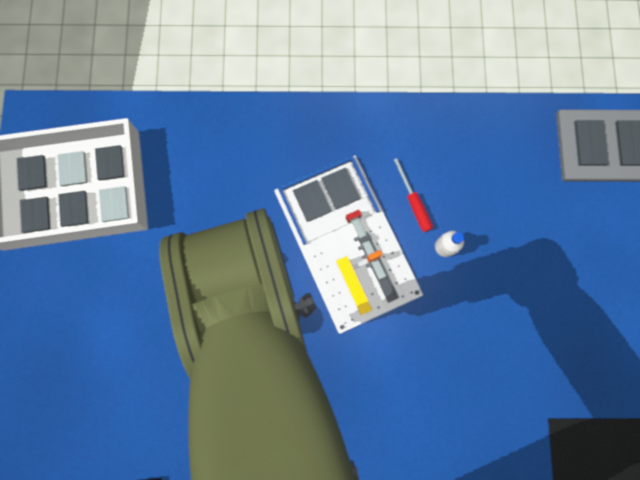

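The bar is back at its starting pixels (222..295, 225..253). The bolt's nose is under the red keeper and everything else is where it was. One check of the tab travel in the top view.

Run:
```python
from h import *
a=np.radians(24.2);d=np.array([np.cos(a),np.sin(a)])
def cen(f):
    s=pickle.load(open(f,"rb"));c=max([c for c in mask(s,(3,150,60),(17,255,255)) if 360<c[:,0].mean()<395 and 245<c[:,1].mean()<285],key=len)
    return ray(s,c.mean(0),.068)[0,:2]*1000
print((cen("top_n.pkl")-cen("top0.pkl"))@d)
A=pickle.load(open("top0.pkl","rb"))["frame"];B=pickle.load(open("top_n.pkl","rb"))["frame"]
for nm,lo,hi in(("red",(0,150,80),(3,255,255)),("block",(18,100,100),(21,255,255))):
  for f in("scene0.pkl","scene_n.pkl"):
    s=pickle.load(open(f,"rb"));print(nm,[c.mean(0).round(1).tolist() for c in mask(s,lo,hi,40)])
from plant import observe;o=observe();print(o["wrist_force"],np.abs(o["joint_vel"]).max())
```

```text
38.24902068538196
red [[270.7, 376.2], [327.5, 295.0]]
red [[270.6, 376.1], [327.4, 295.0]]
block [[351.0, 205.1]]
block [[351.0, 205.1]]
[0.80784383 0.70649171 0.34695711] 0.04267159190284865
```

```bash
python3 -c "
from plant import robot; print(robot.finish_job())"
```

```text
the job is handed in; nothing more can be done
None
```

The carrier should be locked in. I pressed the catch bar down to its bottom stop with the left fingertip. Holding it there, I pushed the orange tab with the right fingertip until it stopped moving. Then I backed off the tab slightly, lifted straight up and moved clear, handing in at about 13 s of the 32 s allowed. No verdict was reported.

**What the last checks showed**
- **Bolt:** its nose is under the red keeper. At the end the tab did not move further while the horizontal push rose to about 28 N.
- **Catch:** the yellow bar is back at its starting pixels, so it sprang back up fully.
- **Other things:** the red keeper on the carrier, the screwdriver handle and the block are within 0.1 px of where they were. The bottle and cup look unmoved in the pictures; I did not measure those two.
- **Robot:** the wrist force is about 1 N, so the robot is touching nothing.

**What disagreed**
- **Bolt travel:** it measured 38.2 mm in the top view and 38.6 to 38.8 mm in the scene view, short of the nominal 40 mm. I put this down to a start slightly above 0 and camera error. The bolt needs to be above 37.5 mm, so the margin by camera is only about 1 mm.
- **Height reading:** the camera rays put the fingertips about 35 mm higher than the reported TCP height implies. I therefore went down in small steps, guided by force and pictures.
- **Pressing force:** it rose to about 25 N while pushing, well above the 6 N spring force.

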